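# Nudge the blue filter into the photometer slide and close it

## Robot

A 6-joint arm with a two-finger parallel gripper is mounted at the origin on the work surface. World frame = base frame: x ahead of the robot, y to its left, z up, the work surface at z = 0. Lengths are in m, angles in degrees, forces in N, time in s.
With the tool pointing down it reaches from about 0.375 to 0.9 m from the base axis. Payload 3.1 kg.
Tool frame: the origin (TCP) lies midway between the tips of the shut fingers; the grasp point (between the pads) lies 19 mm behind it; z points along the fingers, y is the direction in which the jaws open and shut (so a half turn about z gives the same grasp; the last joint's range is limited). The gripper opens to 87 mm and grips with 3 to 60 N. Pads are 19 mm wide; open, the fingers measure 117 mm over their backs; the gripper's body (75 mm by 190 mm) begins 51 mm behind the grasp point.
Start: joints at [-73.31, 30.224, 82.088, -0, 67.689, -10.227], TCP at [0.283, -0.557, 0.223] pointing down, gripper open.
Joint ranges: [-176.69, 176.69], [-43.24, 126.21], [12.49, 139.97], [-82, 262], [0, 151.66], [-163.58, 163.58]. Speed limits (degrees/s): [159.86, 159.86, 180, 180, 180, 180].

## Interface

Orientations are given as a 3x3 rotation matrix whose columns are the frame's x, y, z axes.
In Python, from rig import bot gives the robot as it stands.
- The arm moves only by the tool carry_out, never from a script. Its arguments are lists of equal length, an entry for each row: "grip": the gripper's target within -1 to 1 (fully open at 1, half-way at 0, shut at -1); "slide": the shift along the tool's x, y, z in mm, a list of three; "twist": the turn, a rotation vector about the tool's x, y, z in rad, a list of three. In form: {"grip": [grip, ...], "slide": [[dx, dy, dz], ...], "twist": [[wx, wy, wz], ...]}. A call has 1 to 12 rows; each row shifts and turns the pose as measured when the row begins, along the tool's axes as they then stand; what a row does not reach is not made up. A row lasts 1/10 s, in which the tool goes at most 50 mm and 8.59 degrees, less where a joint would pass 70% of its speed; a pose out of reach is approached as far as the arm can. A call is refused whole if a number of a shift passes 50 or a number of a turn 0.15, either way. A call with a gripper value outside its range is refused whole. The fingers move at their own pace and stop on an object; the grip force is fixed at half the most. Time passes only in rows, so rows that do not move let the fingers close. It gives the time, the measured TCP pose, the force and the opening at its end, in the units of the state.
- bot.read_state(): the state, without advancing time (a new reading comes with each control period).
- bot.capture(name): name is "scene" or "top" or "wrist"; returns a dict with "color" (420x560x3 uint8, red, green, blue), "depth" (420x560 float32, m along the optical axis (not along the pixel's ray), 0 where there is no reading), "fx", "fy", "cx", "cy" (pixels), "position" and "rotation" of the camera in the world; the wrist camera has in their place "T_tool_cam" (4x4, takes a point from camera to tool coordinates, whose origin is the TCP and whose axes are the flange's). Camera axes: x right, y up, looking along -z (the intrinsics and any distortion apply to the point x, -y, -z); pixel columns grow to the right and rows downward; lengths in m; the calibration is good to about 2 mm. A picture is of the moment at which its call begins: read the wrist's pose just before it.
- bot.hand_in(): hands the job in, once; it reports no verdict.
The state is a dict: "time_s": time; "joint_positions": joint angles; "qvel": joint speeds; "tau": joint torques, N m; "position": TCP position; "tcp_rot": TCP orientation; "force": force on the tool from outside, world axes, zero at the start; "moment": the same for the moment, N m; "opening": opening from 0.0 (shut) to 1.0 (fully open).
Only numpy, scipy, OpenCV 4.12 (cv2) and the standard library are available. Lean on these libraries where they do the work, as an engineer would, in place of code of your own. Each camera call takes 0.05 s, during which the arm holds its last target.

## Task

Load the blue filter: with the fingertips, push the blue filter disc across the photometer's ledge until it drops flat into the round recess of the sliding tray, then push the tray's orange tab to slide the tray fully home into the housing. Do not pick the filter up, and leave the amber filter and everything else where it is; finish clear of everything.

Things in the scene. Friction and masses are not known exactly. Their poses are not given: they have to be found in the camera images.
- photometer: Fixed low bench photometer. Origin on the table under the middle of the housing's front; +x points away from the robot, into the housing. White housing: x 0 to 170, y -175 to 175 mm, 72 mm tall (idle knob 16 mm taller at x 110, y -120). Before it two flat grey ledges without borders, x -140 to 0, top at z 30, y 42 to 175 and -175 to -42 mm; between them the tray's channel (floor z 10).
- tray (a joint): Slide of the aluminium tray in m: 0 = pulled out, 0.100 = fully home against its stop; grows as the tray is pushed along the photometer's +x. Starts at 0 to 0.012, drags with about 2 N and stays where it is left. The tray is 120 mm (x) by 82 mm (y), its top level with the ledges (z 30 mm); at 0 its middle is at photometer x -70, y 0 mm.
- tray_seat (a point): Centre of the floor of the round recess in the tray: 54 mm in diameter, 8 mm deep, floor 22 mm above the table, in the middle of the tray; its axes are parallel to the photometer's. It moves with the tray.
- tray_tab (a point): Centre of the robot-side (-x) face of the orange tab, an upright plate 60 mm wide (y), 8 mm thick (x), reaching 60 mm above the table, at the tray's robot-side end. This point is 45 mm above the table and 68 mm to -x of the recess centre, and moves with the tray. The space on the robot's side of it is free.
- blue_filter: The blue filter: blue glass in a black ring, a disc 50 mm in diameter, 8 mm thick, 30 to 70 g. Origin at the centre of its underside, z up. Starts flat on one of the two ledges (left or right), its centre 100 to 125 mm from the tray's middle line. Seated in the recess, its underside is 22 mm above the table and its top level with the tray.
- amber_filter: The amber filter: same size, amber glass, lying on the other ledge; leave it. Origin at the centre of its underside.
- vial: Small amber vial, 24 mm wide, 45 mm tall, standing on the housing. Bystander. Origin under its centre.
- reagent_bottle: Reagent bottle, 66 mm wide, 130 mm tall, orange cap, on the table to the left. Bystander. Origin under its centre.
- beaker: Glass beaker, 70 mm wide, 90 mm tall, on the table to the left. Bystander. Origin under its centre.
- blue_jar: White jar with a blue cap, 54 mm wide, 70 mm tall, on the table to the right. Bystander. Origin under its centre.
- dish: Clear shut dish, 88 mm wide, 15 mm tall, on the table to the right. Bystander. Origin under its centre.

How it is judged (in metres and radians):
On the way, in this order (a step that is already met when the one before it is completed fails the run):
1. the blue filter lies flat in the tray's recess (horizontal distance between blue_filter and tray_seat below 0.004 m and z of blue_filter in the frame of tray_seat below 0.0015 m and angle between blue_filter's own z axis and vertical below 0.05 rad and value of joint tray below 0.05 m), for 0.2 s.
2. the tray is fully home (value of joint tray above 0.095 m), for 0.2 s.
At the end, for the whole second after the job is handed in: The blue filter lies flat in the recess (within 4 mm of its centre, underside within 1.5 mm of its floor, tilt under 0.05 rad), at rest, the tray is at 95 mm or more of its 100 mm travel, and the amber filter is within 15 mm of where it started (horizontal distance between blue_filter and tray_seat below 0.004 m and z of blue_filter in the frame of tray_seat below 0.0015 m and angle between blue_filter's own z axis and vertical below 0.05 rad and value of joint tray above 0.095 m and linear speed of blue_filter below 0.01 m/s and distance of amber_filter from where it was at the start of the episode below 0.015 m); the robot touches nothing.
It fails at once if the blue filter is lifted (underside centre more than 8 mm above the ledge) (height (world z) of blue_filter above 0.038 m).
It fails at once if the blue filter is pushed off the photometer (height (world z) of blue_filter below 0.017 m).
It fails at once if the amber filter is moved more than 15 mm (distance of amber_filter from where it was at the start of the episode above 0.015 m).
It fails at once if a bystander is moved more than 20 mm (distance of any of vial, reagent_bottle, beaker, blue_jar, dish from where it was at the start of the episode above 0.02 m).
It also fails if it takes over 54 s, if anything falls off the work surface, if the arm or the gripper's body presses on something with over 40 N, if the wrist force passes 120 N, or if a joint passes its speed limit or range.

## Working session

There is one attempt and no reset: what is moved stays moved. The work goes in short steps, Python scripts to look and compute and a tool call to move; the robot and the scene stay as the last step left them, time stands still between calls to the robot, and variables do not carry over. Pictures are saved under pics/ and viewed, and the job is handed in when it is done.

Besides the shell and the picture viewer there is one more tool, called after "Request:" by a JSON object that holds its "fn" and its "kwargs". carry_out: Moves the arm, as the interface text tells. Its arguments: {"type":"object","properties":{"grip":{"type":"array"},"slide":{"type":"array"},"twist":{"type":"array"}},"required":["grip","slide","twist"]}

```bash
ls; mkdir -p pics; python3 - <<'E'
from rig import bot
import cv2,numpy as np
s=bot.read_state();print(s)
for n in ("scene","top"):
    c=bot.capture(n);cv2.imwrite(f"pics/{n}0.png",c["color"][:,:,::-1]);np.savez(f"{n}0.npz",**c)
    print(n,c["fx"],c["cx"],c["cy"],c["position"],c["rotation"],c.keys())
E
```

```text
pics
{'time_s': 0.0, 'joint_positions': array([-7.33095873e+01,  3.02797349e+01,  8.21557510e+01, -1.65486591e-03,
        6.76881634e+01, -1.02278954e+01]), 'qvel': array([-0.03883815,  0.10351146,  0.12178937,  0.0183885 , -0.03345776,
       -0.03842589]), 'tau': array([-2.41142388e-04, -4.40042531e+01, -1.76596624e+01,  6.32887823e-02,
        5.79840993e-02, -1.70906542e-04]), 'position': array([ 0.28275159, -0.55657189,  0.22156691]), 'tcp_rot': array([[ 8.91648053e-01,  4.52728764e-01, -6.45397643e-04],
       [ 4.52729083e-01, -8.91645746e-01,  2.05949327e-03],
       [ 3.56925780e-04, -2.12853345e-03, -9.99997671e-01]]), 'force': array([ 0.26073935, -0.0486898 , -0.28403087]), 'moment': array([-0.06415273, -0.01710486,  0.03353018]), 'opening': 1.0008972033861312}
scene 406.0071549338225 280.9365890313829 217.4834315097616 [ 1.29421791 -0.14171322  0.76677979] [[ 0.1997474  -0.68841147  0.69727371]
 [ 0.9796469   0.12591182 -0.1563271 ]
 [ 0.01982237  0.71430796  0.69955072]] dict_keys(['color', 'depth', 'fx', 'fy', 'cx', 'cy', 'position', 'rotation'])
top 492.4059482973781 277.335716215368 210.3691065743652 [ 0.40527419 -0.0105074   1.24897599] [[-0.00607542  0.98822631 -0.15287855]
 [-0.99977876 -0.00908153 -0.01897276]
 [-0.02013775  0.15272946  0.98806284]] dict_keys(['color', 'depth', 'fx', 'fy', 'cx', 'cy', 'position', 'rotation'])
```

View pics/top0.png

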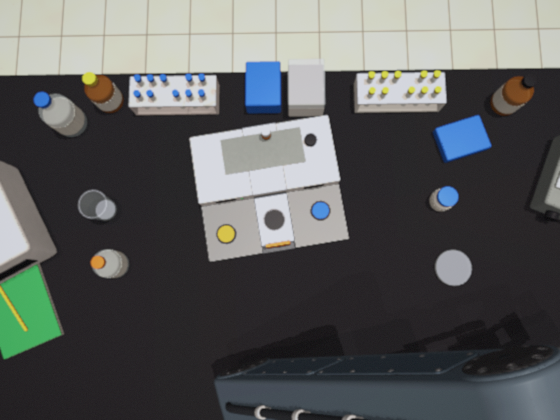

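View pics/scene0.png

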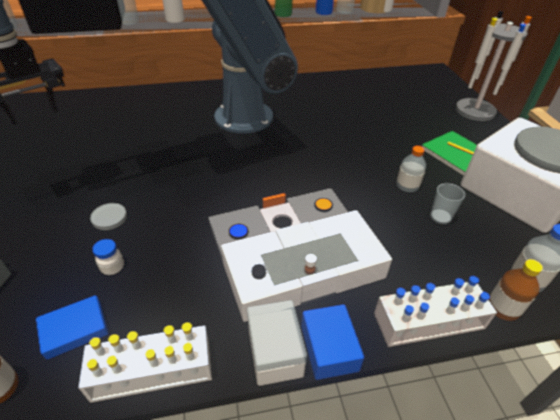

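```bash
cat > h.py <<'E'
import numpy as np,cv2
def proj(c,P):
    R=np.array(c["rotation"]);p=(np.asarray(P)-c["position"])@R
    x,y,z=p[...,0],-p[...,1],-p[...,2]
    return c["fx"]*x/z+c["cx"], c["fy"]*y/z+c["cy"]
def ortho(c,z,x0,x1,y0,y1,res=0.0005):
    # rows: x descending, cols: y descending
    xs=np.arange(x1,x0,-res);ys=np.arange(y1,y0,-res)
    X,Y=np.meshgrid(xs,ys,indexing="ij")
    u,v=proj(c,np.stack([X,Y,np.full_like(X,z)],-1))
    return cv2.remap(np.ascontiguousarray(c["color"]),u.astype(np.float32),v.astype(np.float32),cv2.INTER_CUBIC)
def pix(c,u,v,z):
    R=np.array(c["rotation"]);d=R@np.array([(u-c["cx"])/c["fx"],-(v-c["cy"])/c["fy"],-1])
    t=(z-c["position"][2])/d[2];return c["position"]+t*d
def wristcam(c,s):
    T=np.eye(4);T[:3,:3]=s["tcp_rot"];T[:3,3]=s["position"];T=T@c["T_tool_cam"]
    c=dict(c);c["position"]=T[:3,3];c["rotation"]=T[:3,:3];return c
E
python3 - <<'E'
import numpy as np,cv2
from h import *
c=dict(np.load("top0.npz"))
for n,u,v,z in [("blue",320,210,.038),("amber",226,234,.038),("recess",274,219,.03),("tab",277,243,.06),("ledgeR front corner",347,239,.03),("ledgeL front",211,259,.03)]:
    print(n,pix(c,u,v,z).round(4))
m=pix(c,275,210,.03)
o=ortho(c,.03,m[0]-.15,m[0]+.15,m[1]-.2,m[1]+.2)
print(m,o.shape);cv2.imwrite("pics/o0.png",o[:,:,::-1])
E
```

```text
blue [ 0.5926 -0.0933  0.038 ]
amber [0.5346 0.1402 0.038 ]
recess [0.5721 0.0214 0.03  ]
tab [0.5094 0.0136 0.06  ]
ledgeR front corner [ 0.5206 -0.1592  0.03  ]
ledgeL front [0.4736 0.1778 0.03  ]
[0.59487065 0.01874791 0.03      ] (601, 800, 3)
```

View pics/o0.png

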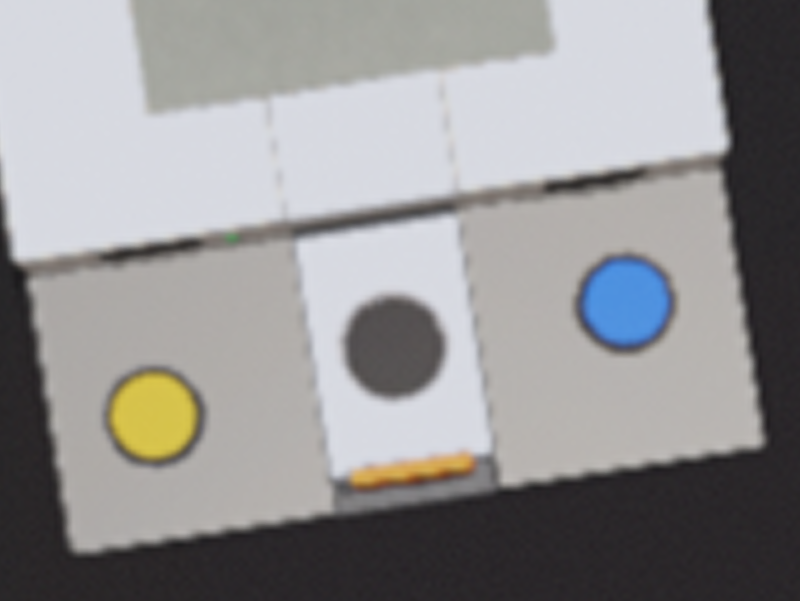

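Request:
{"fn": "carry_out", "kwargs": {"grip": [0.2,0.2,0.2,0.2,0.2,0.2,0.2,0.2,0.2,0.2], "slide": [[0,0,0],[0,0,0],[0,0,0],[0,0,0],[0,0,0],[0,0,0],[0,0,0],[0,0,0],[0,0,0],[0,0,0]], "twist": [[0,0,-0.14],[0,0,-0.14],[0,0,-0.14],[0,0,-0.14],[0,0,-0.14],[0,0,-0.14],[0,0,-0.14],[0,0,-0.14],[0,0,-0.14],[0,0,0]]}}

```text
time_s: 1.1
position: [0.2815, -0.5523, 0.2156]
tcp_rot: [[-0.209, 0.978, -0.004], [0.978, 0.209, 0.015], [0.015, -0.001, -1.0]]
force: [-0.3, 0.3, -0.5]
opening: 0.602
```

```bash
python3 - <<'E'
from rig import bot
import numpy as np
from h import *
s=bot.read_state();print(s["position"],s["tcp_rot"].round(4),s["opening"],s["joint_positions"].round(1))
w=bot.capture("wrist");print(w["T_tool_cam"].round(3),w["fx"])
d=np.array([0.56,-0.06,0.26])-s["position"];print("to tool",(s["tcp_rot"].T@d*1000).round(0))
c=dict(np.load("top0.npz"))
print("vial",pix(c,265,138,.072))
E
```

```text
[ 0.28154373 -0.55234805  0.21561822] [[-0.2088  0.9779 -0.0043]
 [ 0.9778  0.2088  0.0147]
 [ 0.0152 -0.0011 -0.9999]] 0.6022583402821373 [-73.3  30.6  82.6   0.   67.7 -85.4]
[[ 0.     0.969  0.246  0.066]
 [ 1.    -0.     0.     0.001]
 [ 0.     0.246 -0.969 -0.162]
 [ 0.     0.     0.     1.   ]] 305.3582058291412
to tool [424. 375. -38.]
vial [0.76902232 0.04154724 0.072     ]
```

Request:
{"fn": "carry_out", "kwargs": {"grip": [0.2,0.2,0.2,0.2,0.2,0.2,0.2,0.2,0.2,0.2,0.2,0.2], "slide": [[35,31,-4],[38,34,-4],[38,34,-4],[38,34,-4],[38,34,-4],[38,34,-4],[38,34,-4],[38,34,-4],[38,34,-4],[38,34,-4],[38,34,-4],[0,0,0]], "twist": [[0,0,0.02],[0,0,0.02],[0,0,0.02],[0,0,0],[0,0,0],[0,0,0],[0,0,0],[0,0,0],[0,0,0],[0,0,0],[0,0,0],[0,0,0]]}}

```text
time_s: 2.35
position: [0.5892, -0.0976, 0.2621]
tcp_rot: [[-0.098, 0.995, -0.001], [0.995, 0.098, 0.013], [0.014, 0.001, -1.0]]
force: [-1.1, -2.3, 0.4]
opening: 0.598
```

```bash
cat >> h.py <<'E'
def shot(bot,name):
    s=bot.read_state();w=bot.capture("wrist");c=wristcam(w,s)
    cv2.imwrite(f"pics/{name}.png",c["color"][:,:,::-1]);np.savez(f"{name}.npz",**c)
    print(s["time_s"],s["position"].round(4),s["tcp_rot"].round(4).tolist(),s["opening"],s["force"].round(1));return s,c
E
python3 - <<'E'
from rig import bot
from h import *
shot(bot,"w1")
E
```

```text
2.35 [ 0.5892 -0.0976  0.2621] [[-0.0981, 0.9952, -0.0008], [0.9951, 0.0981, 0.0135], [0.0135, 0.0005, -0.9999]] 0.5983743590647749 [-1.1 -2.3  0.4]
```

View pics/w1.png

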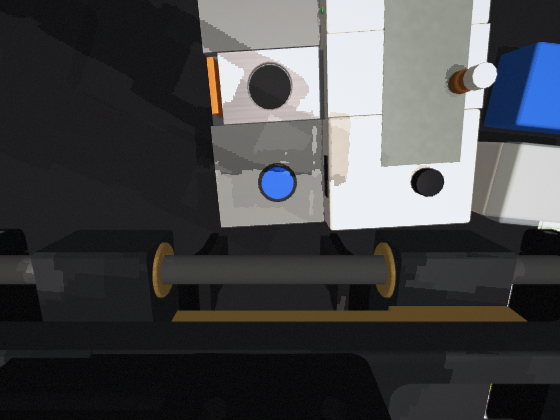

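```bash
cat > meas.py <<'E'
import numpy as np,cv2,sys
from h import *
def cen(o,mask,x1,y1,near=None):
    n,l,st,ce=cv2.connectedComponentsWithStats(mask.astype(np.uint8))
    out=[]
    for i in range(1,n):
        if st[i,4]>800: out.append((x1-ce[i,1]*.0005,y1-ce[i,0]*.0005,st[i,4],st[i,2]*.5,st[i,3]*.5))
    return out
def run(f,x0=.45,x1=.75,y0=-.2,y1=.2):
    c=dict(np.load(f))
    for nm,z in (("blue",.038),("amber",.038),("recess",.03),("tab",.06)):
        o=ortho(c,z,x0,x1,y0,y1);h=cv2.cvtColor(o,cv2.COLOR_RGB2HSV);H,S,V=[h[...,i].astype(int) for i in range(3)]
        if nm=="blue":m=(H>95)&(H<125)&(S>120)&(V>60)
        elif nm=="amber":m=(H>20)&(H<35)&(S>120)&(V>60)
        elif nm=="tab":m=(H>5)&(H<19)&(S>150)&(V>60)
        else:m=(V<130)&(V>30)
        for r in cen(o,m,x1,y1):
            if nm!="recess" or (40<r[3]<60 and 40<r[4]<60): print(f,nm,np.round(r,4))
    o=ortho(c,.03,x0,x1,y0,y1);cv2.imwrite("pics/o_"+f[:-4]+".png",o[:,:,::-1])
for f in sys.argv[1:]:run(f)
E
python3 meas.py top0.npz w1.npz scene0.npz
```

```text
top0.npz blue [ 5.926e-01 -9.340e-02  5.850e+03  4.350e+01  4.350e+01]
top0.npz amber [5.362e-01 1.411e-01 5.912e+03 4.350e+01 4.350e+01]
top0.npz recess [ 5.853e-01 -8.860e-02  1.304e+03  5.050e+01  4.900e+01]
top0.npz recess [5.715e-01 2.190e-02 7.609e+03 4.900e+01 4.950e+01]
top0.npz recess [5.335e-01 1.387e-01 1.798e+03 5.100e+01 5.050e+01]
w1.npz blue [ 5.949e-01 -9.330e-02  5.527e+03  4.250e+01  4.200e+01]
w1.npz recess [5.738e-01 2.250e-02 8.750e+03 5.350e+01 5.300e+01]
w1.npz tab [5.129e-01 1.120e-02 2.910e+03 6.150e+01 2.150e+01]
scene0.npz blue [ 5.931e-01 -9.260e-02  6.511e+03  4.450e+01  4.650e+01]
scene0.npz recess [ 5.961e-01 -9.350e-02  3.139e+03  5.350e+01  5.750e+01]
scene0.npz recess [5.731e-01 2.260e-02 6.920e+03 4.900e+01 4.500e+01]
scene0.npz recess [5.422e-01 1.414e-01 3.711e+03 5.600e+01 5.800e+01]
scene0.npz tab [5.607e-01 1.335e-01 2.011e+03 4.150e+01 4.250e+01]
scene0.npz tab [5.198e-01 1.130e-02 8.537e+03 6.600e+01 4.500e+01]
```

View pics/o_w1.png

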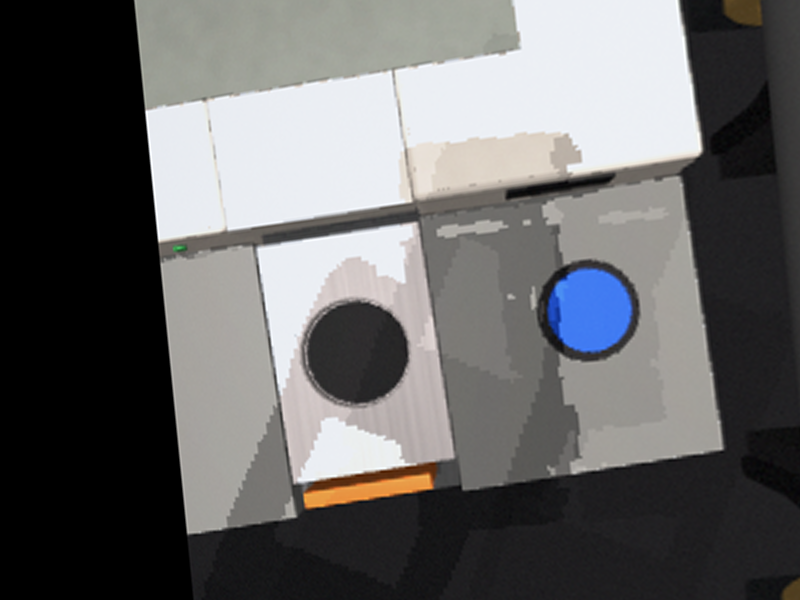

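Request:
{"fn": "carry_out", "kwargs": {"grip": [-0.22,-0.22,-0.22,-0.22,-0.22,-0.22,-0.22,-0.22], "slide": [[0,0,0],[-22,3,0],[-22,3,0],[0,0,30],[0,0,35],[0,0,35],[0,0,35],[0,0,0]], "twist": [[0,-0.0135,-0.082],[0,0,0],[0,0,0],[0,0,0],[0,0,0],[0,0,0],[0,0,0],[0,0,0]]}}

```text
time_s: 3.2
position: [0.6014, -0.1633, 0.1231]
tcp_rot: [[-0.154, 0.988, 0.002], [0.988, 0.154, -0.009], [-0.009, 0.0, -1.0]]
force: [-1.0, 0.6, 0.8]
opening: 0.391
```

```bash
cat > go.py <<'E'
# deltas in tool axes to target TCP with az, print
import sys,numpy as np
from rig import bot
from h import *
s,c=shot(bot,sys.argv[1])
if len(sys.argv)>2:
    t=np.array([float(a) for a in sys.argv[2:5]]);az=np.radians(float(sys.argv[5]))
    R=s["tcp_rot"];print("slide mm",(R.T@(t-s["position"])*1000).round(1))
    D=np.array([[np.cos(az),np.sin(az),0],[np.sin(az),-np.cos(az),0],[0,0,-1]])
    print("twist",cv2.Rodrigues(R.T@D)[0].ravel().round(4))
E
python3 go.py w2 0.603 -0.138 0.033 100.3; python3 meas.py w2.npz
```

```text
3.2 [ 0.6014 -0.1633  0.1231] [[-0.1535, 0.9881, 0.0019], [0.9881, 0.1535, -0.009], [-0.0091, 0.0005, -1.0]] 0.3909266085160225 [-1.   0.6  0.8]
slide mm [25.5  5.4 89.9]
twist [ 0.0003  0.0092 -0.0256]
w2.npz blue [ 5.949e-01 -9.320e-02  5.462e+03  4.200e+01  4.200e+01]
```

View pics/w2.png

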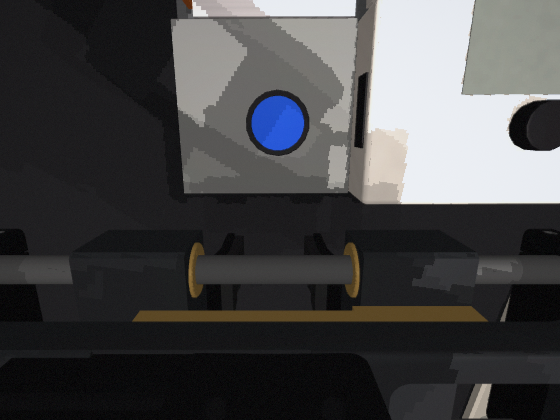

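Request:
{"fn": "carry_out", "kwargs": {"grip": [-0.22,-0.22,-0.22,-0.22,-0.22,-0.22,-0.22], "slide": [[8,3,0],[7,3,20],[0,0,25],[0,0,20],[0,0,10],[0,0,5],[0,0,0]], "twist": [[0,0.009,-0.025],[0,0,0],[0,0,0],[0,0,0],[0,0,0],[0,0,0],[0,0,0]]}}

```text
time_s: 3.95
position: [0.6196, -0.1558, 0.0586]
tcp_rot: [[-0.177, 0.984, 0.031], [0.984, 0.177, -0.012], [-0.018, 0.029, -0.999]]
force: [-0.5, -0.3, 0.5]
opening: 0.391
```

```bash
python3 go.py w3 0.6022 -0.1335 0.033 100.3
```

```text
3.95 [ 0.6196 -0.1558  0.0586] [[-0.177, 0.9837, 0.0315], [0.984, 0.1775, -0.0121], [-0.0175, 0.0288, -0.9994]] 0.391277420106682 [-0.5 -0.3  0.5]
slide mm [ 25.5 -13.8  24.8]
twist [ 0.0288  0.0176 -0.0015]
```

View pics/w3.png

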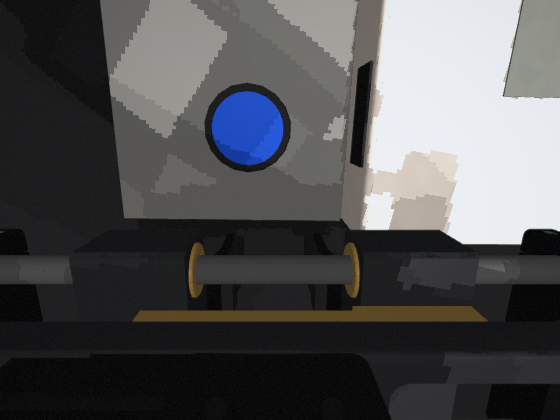

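```bash
python3 - <<'E'
from rig import bot
s=bot.read_state();print(s["joint_positions"].round(2),s["qvel"].round(2),s["tau"].round(1),s["moment"].round(2))
E
```

```text
[-24.18  42.57  88.38   0.14  47.06 -34.48] [ 0.09 -0.34 -0.14 -0.11 -0.15  0.13] [  0.  -46.8 -11.9   0.    0.   -0. ] [ 0.06 -0.15 -0.01]
```

Request:
{"fn": "carry_out", "kwargs": {"grip": [-0.22,-0.22,-0.22,-0.22], "slide": [[4,-7,4],[4,-6,5],[0,0,0],[0,0,0]], "twist": [[0.029,0.0176,0],[0,0,0],[0,0,0],[0,0,0]]}}

```text
time_s: 4.4
position: [0.6079, -0.1513, 0.0537]
tcp_rot: [[-0.178, 0.984, 0.008], [0.984, 0.178, -0.003], [-0.005, 0.007, -1.0]]
force: [0.5, 0.2, 0.8]
opening: 0.392
```

```bash
python3 go.py w4 0.6042 -0.1445 0.033 100.3
```

```text
4.4 [ 0.6079 -0.1513  0.0537] [[-0.1776, 0.9841, 0.0078], [0.9841, 0.1776, -0.0034], [-0.0047, 0.0071, -1.0]] 0.39200182815035484 [0.5 0.2 0.8]
slide mm [ 7.4 -2.6 20.7]
twist [ 0.0071  0.0047 -0.0012]
```

Request:
{"fn": "carry_out", "kwargs": {"grip": [-0.22,-0.22,-0.22,-0.22,-0.22], "slide": [[3,-3,7],[2,0,6],[2,0,5],[0,0,2],[0,0,0]], "twist": [[0.007,0.005,0],[0,0,0],[0,0,0],[0,0,0],[0,0,0]]}}

```text
time_s: 4.95
position: [0.6033, -0.1441, 0.0318]
tcp_rot: [[-0.178, 0.984, -0.001], [0.984, 0.178, 0.001], [0.001, -0.001, -1.0]]
force: [-0.3, -1.4, 0.3]
opening: 0.393
```

```bash
python3 go.py w5 0.6042 -0.1445 0.033 100.3
```

```text
4.95 [ 0.6033 -0.1441  0.0318] [[-0.1777, 0.9841, -0.0009], [0.9841, 0.1777, 0.0009], [0.001, -0.0008, -1.0]] 0.3930134360100418 [-0.3 -1.4  0.3]
slide mm [-0.5  0.9 -1.2]
twist [-0.0008 -0.001  -0.0011]
```

Request:
{"fn": "carry_out", "kwargs": {"grip": [-0.22,-0.22,-0.22,-0.22,-0.22,-0.22,-0.22], "slide": [[5,0.6,-1],[6,0.3,0],[6,0,0],[6,0,0],[6,0,0],[4,0,0],[0,0,0]], "twist": [[0,0,0],[0,0,0],[0,0,0],[0,0,0],[0,0,0],[0,0,0],[0,0,0]]}}

```text
time_s: 5.7
position: [0.5982, -0.1082, 0.0338]
tcp_rot: [[-0.178, 0.984, 0.0], [0.984, 0.178, 0.0], [0.0, 0.0, -1.0]]
force: [0.8, 0.0, -0.4]
opening: 0.386
```

```bash
python3 go.py w6 0.5738 0.0225 0.033 100.3; python3 meas.py w6.npz
```

```text
5.7 [ 0.5982 -0.1082  0.0338] [[-0.1784, 0.984, 0.0002], [0.984, 0.1784, 0.0005], [0.0004, 0.0003, -1.0]] 0.3863850311681051 [ 0.8  0.  -0.4]
slide mm [132.9  -0.7   0.8]
twist [ 0.0003 -0.0004 -0.0004]
w6.npz blue [ 5.947e-01 -8.150e-02  5.376e+03  4.150e+01  4.100e+01]
w6.npz tab [ 5.218e-01 -1.290e-02  1.171e+03  2.000e+01  2.150e+01]
```

View pics/w6.png

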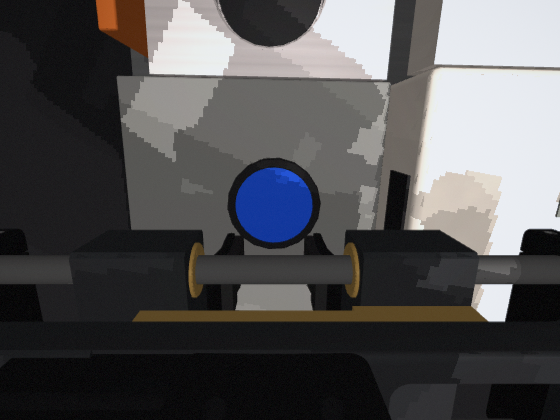

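Request:
{"fn": "carry_out", "kwargs": {"grip": [-0.22,-0.22,-0.22,-0.22,-0.22,-0.22,-0.22,-0.22], "slide": [[5,-0.2,0],[6,-0.2,0],[6,-0.2,0.3],[6,-0.2,0],[6,-0.2,0],[6,0,0],[4,0,0],[0,0,0]], "twist": [[0,0,0],[0,0,0],[0,0,0],[0,0,0],[0,0,0],[0,0,0],[0,0,0],[0,0,0]]}}

```text
time_s: 6.55
position: [0.5902, -0.0674, 0.0337]
tcp_rot: [[-0.178, 0.984, 0.002], [0.984, 0.178, -0.0], [-0.001, 0.001, -1.0]]
force: [-0.1, -0.6, 0.4]
opening: 0.389
```

```bash
python3 go.py w7 0.5773 -0.0042 0.033 100.3; python3 meas.py w7.npz
```

```text
6.55 [ 0.5902 -0.0674  0.0337] [[-0.178, 0.984, 0.0015], [0.984, 0.178, -0.0003], [-0.0006, 0.0014, -1.0]] 0.388898048355554 [-0.1 -0.6  0.4]
slide mm [64.5 -1.4  0.6]
twist [ 0.0014  0.0006 -0.0008]
w7.npz blue [ 5.868e-01 -4.080e-02  5.370e+03  4.150e+01  4.100e+01]
w7.npz recess [5.738e-01 2.300e-02 8.450e+03 5.300e+01 5.350e+01]
w7.npz recess [ 4.846e-01 -6.020e-02  2.609e+03  4.500e+01  5.350e+01]
w7.npz tab [5.169e-01 1.000e-02 3.846e+03 5.400e+01 2.600e+01]
```

View pics/w7.png

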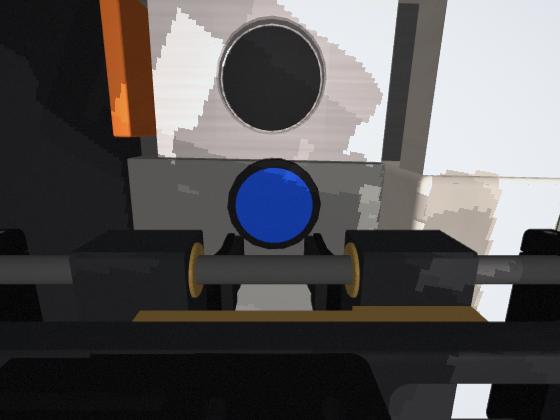

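View pics/o_w7.png

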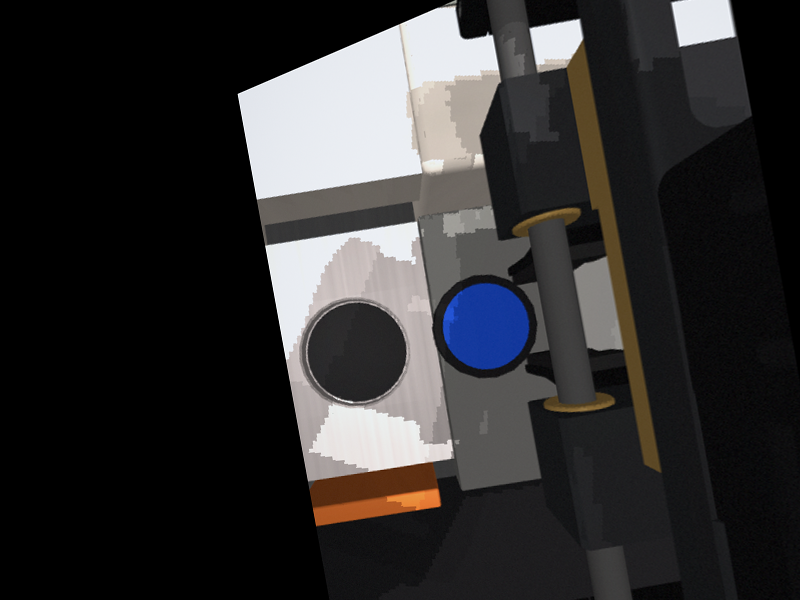

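Request:
{"fn": "carry_out", "kwargs": {"grip": [-0.22,-0.22,-0.22,-0.22,-0.22,-0.22,-0.22,-0.22,-0.22], "slide": [[5,-0.3,0.3],[6,-0.3,0],[6,-0.3,0],[6,-0.3,0],[5,-0.2,0],[5,0,0],[4,0,0],[3,0,0],[0,0,0]], "twist": [[0,0,0],[0,0,0],[0,0,0],[0,0,0],[0,0,0],[0,0,0],[0,0,0],[0,0,0],[0,0,0]]}}

```text
time_s: 7.5
position: [0.5813, -0.0254, 0.0334]
tcp_rot: [[-0.178, 0.984, 0.002], [0.984, 0.178, -0.001], [-0.001, 0.002, -1.0]]
force: [0.1, -0.2, 0.6]
opening: 0.391
```

```bash
python3 go.py w8 0.5773 -0.0042 0.033 100.3; python3 meas.py w8.npz
```

```text
7.5 [ 0.5813 -0.0254  0.0334] [[-0.1777, 0.9841, 0.0022], [0.9841, 0.1777, -0.0008], [-0.0011, 0.0021, -1.0]] 0.39116104394953677 [ 0.1 -0.2  0.6]
slide mm [21.6 -0.2  0.4]
twist [ 0.0021  0.0011 -0.0011]
w8.npz blue [5.779e-01 1.200e-03 5.361e+03 4.150e+01 4.150e+01]
w8.npz tab [5.156e-01 1.480e-02 4.079e+03 6.000e+01 2.550e+01]
```

View pics/w8.png

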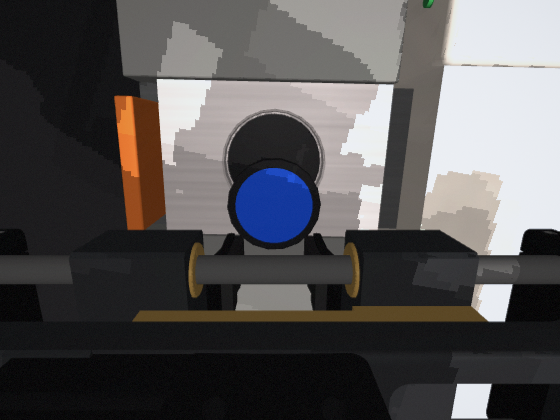

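Request:
{"fn": "carry_out", "kwargs": {"grip": [-0.22,-0.22,-0.22,-0.22,-0.22,-0.22,-0.22], "slide": [[4,0,0.3],[4,0,0],[4,0,0],[3,0,0],[2,0,0],[2,0,0],[0,0,0]], "twist": [[0,0,0],[0,0,0],[0,0,0],[0,0,0],[0,0,0],[0,0,0],[0,0,0]]}}

```text
time_s: 8.25
position: [0.5777, -0.0056, 0.033]
tcp_rot: [[-0.177, 0.984, 0.002], [0.984, 0.177, -0.001], [-0.001, 0.002, -1.0]]
force: [0.5, 0.4, -0.6]
opening: 0.393
```

```bash
python3 go.py w9 0.5773 -0.0042 0.033 100.3; python3 meas.py w9.npz
```

```text
8.25 [ 0.5777 -0.0056  0.033 ] [[-0.1769, 0.9842, 0.0022], [0.9842, 0.1769, -0.0007], [-0.0011, 0.002, -1.0]] 0.39283396618525335 [ 0.5  0.4 -0.6]
slide mm [ 1.4 -0.2  0. ]
twist [ 0.002   0.0011 -0.0019]
w9.npz blue [5.742e-01 2.200e-02 5.238e+03 4.150e+01 4.050e+01]
w9.npz tab [5.144e-01 2.470e-02 2.883e+03 4.350e+01 2.350e+01]
```

View pics/w9.png

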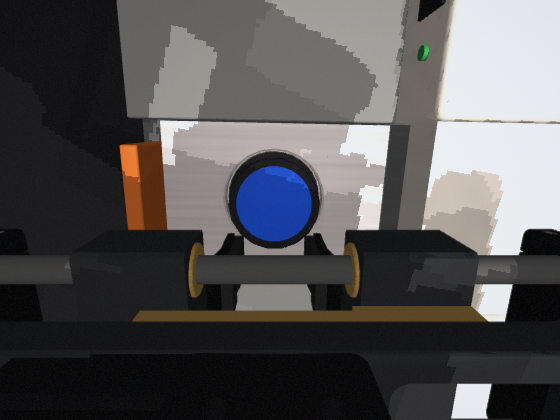

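Request:
{"fn": "carry_out", "kwargs": {"grip": [-0.22,-0.22,-0.22,-0.22], "slide": [[1,0,0],[1,0,0],[1,0,0],[0,0,0]], "twist": [[0,0,0],[0,0,0],[0,0,0],[0,0,0]]}}

```text
time_s: 8.7
position: [0.5771, -0.0026, 0.0329]
tcp_rot: [[-0.176, 0.984, 0.002], [0.984, 0.176, -0.001], [-0.001, 0.002, -1.0]]
force: [0.1, 0.1, -0.1]
opening: 0.391
```

```bash
python3 go.py w10 0.5773 -0.0042 0.033 100.3; python3 meas.py w10.npz
```

```text
8.7 [ 0.5771 -0.0026  0.0329] [[-0.1764, 0.9843, 0.0019], [0.9843, 0.1764, -0.0006], [-0.0009, 0.0018, -1.0]] 0.3908934661462055 [ 0.1  0.1 -0.1]
slide mm [-1.6 -0.1 -0.1]
twist [ 0.0018  0.0009 -0.0024]
w10.npz blue [5.740e-01 2.340e-02 4.868e+03 3.950e+01 3.950e+01]
w10.npz tab [5.142e-01 2.650e-02 2.684e+03 4.050e+01 2.300e+01]
```

View pics/w10.png

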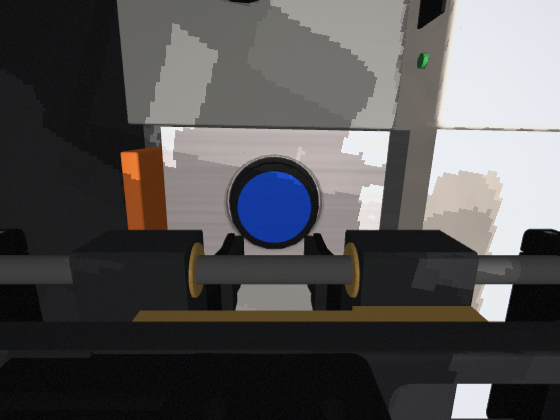

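Request:
{"fn": "carry_out", "kwargs": {"grip": [-0.22,-0.22,-0.22,-0.22,-0.22,-0.22,-0.22,-0.22], "slide": [[0,0,-8],[0,0,-20],[0,0,-30],[-10,0,-30],[-10,0,-30],[-10,0,-20],[-5,0,-10],[0,0,0]], "twist": [[0,0,0],[0,0,0],[0,0,0],[0,0,0],[0,0,0],[0,0,0],[0,0,0],[0,0,0]]}}

```text
time_s: 9.55
position: [0.5826, -0.0381, 0.1891]
tcp_rot: [[-0.177, 0.984, 0.001], [0.984, 0.177, -0.001], [-0.001, 0.001, -1.0]]
force: [0.1, 0.2, 0.4]
opening: 0.39
```

```bash
python3 go.py w11; python3 - <<'E'
from h import *
c=dict(np.load("w11.npz"))
# point cloud from depth: heights
d=c["depth"];v,u=np.mgrid[:420,:560]
P=np.stack([(u-c["cx"])/c["fx"]*d,-(v-c["cy"])/c["fy"]*d,-d],-1)@c["rotation"].T+c["position"]
np.save("P11.npy",P)
h=cv2.cvtColor(c["color"],cv2.COLOR_RGB2HSV).astype(int)
m=(h[...,0]>95)&(h[...,0]<125)&(h[...,1]>120)&(h[...,2]>60)&(d>0)&(abs(P[...,0]-.574)<.03)&(abs(P[...,1]-.022)<.03)
Q=P[m];print(len(Q),Q.mean(0).round(4),Q.min(0).round(4),Q.max(0).round(4))
A=np.c_[Q[:,:2]-Q[:,:2].mean(0),np.ones(len(Q))];print("glass plane",np.linalg.lstsq(A,Q[:,2],rcond=None)[0].round(4))
r=np.hypot(P[...,0]-.574,P[...,1]-.0225);m2=(r>.029)&(r<.035)&(d>0)
Q=P[m2];A=np.c_[Q[:,:2]-[.574,.0225],np.ones(len(Q))];print("tray plane",np.linalg.lstsq(A,Q[:,2],rcond=None)[0].round(4))
img=c["color"]
import sys
E
python3 meas.py w11.npz
```

```text
9.55 [ 0.5826 -0.0381  0.1891] [[-0.1766, 0.9843, 0.0013], [0.9843, 0.1766, -0.0009], [-0.0011, 0.0011, -1.0]] 0.3902157891941422 [0.1 0.2 0.4]
1343 [0.5742 0.0214 0.0301] [5.535e-01 2.000e-04 2.800e-02] [0.5952 0.042  0.0322]
glass plane [-0.0024 -0.0043  0.0301]
tray plane [ 0.999  -4.5378  0.1203]
w11.npz blue [5.744e-01 2.120e-02 5.258e+03 4.100e+01 4.100e+01]
w11.npz amber [5.401e-01 1.304e-01 1.876e+03 1.950e+01 3.950e+01]
w11.npz recess [5.743e-01 2.630e-02 2.845e+03 5.450e+01 5.350e+01]
w11.npz tab [5.131e-01 1.310e-02 3.013e+03 6.000e+01 2.150e+01]
```

View pics/w11.png

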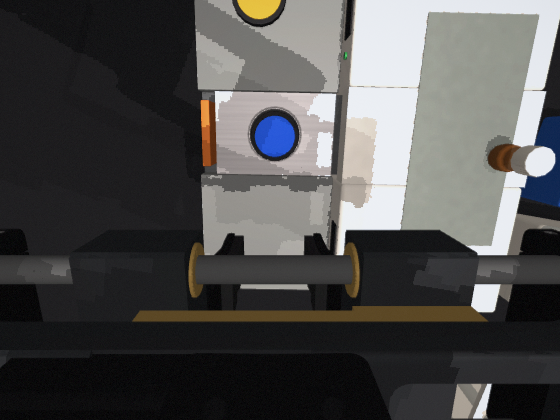

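Request:
{"fn": "carry_out", "kwargs": {"grip": [-1,-1,-1,-1,-1,-1,-1,-1,-1,-1,-1,-1], "slide": [[0,0,0],[0,0,0],[0,0,0],[0,0,0],[0,0,0],[0,0,0],[0,0,0],[0,0,0],[0,0,0],[0,0,0],[0,0,0],[0,0,0]], "twist": [[0,0,0.145],[0,0,0.145],[0,0,0.145],[0,0,0.145],[0,0,0.145],[0,0,0.145],[0,0,0.145],[0,0,0.145],[0,0,0.145],[0,0,0.145],[0,0,0.145],[0,0,0]]}}

```text
time_s: 10.8
position: [0.5663, -0.0278, 0.1675]
tcp_rot: [[0.994, 0.099, -0.043], [0.1, -0.995, 0.013], [-0.042, -0.018, -0.999]]
force: [-0.7, 0.1, -0.4]
opening: 0.004
```

```bash
python3 go.py w12 0.472 0.0069 0.1 8.7
```

```text
10.8 [ 0.5663 -0.0278  0.1675] [[0.9941, 0.0993, -0.0433], [0.1, -0.9949, 0.0135], [-0.0418, -0.0177, -0.999]] 0.0042339850157758945 [-0.7  0.1 -0.4]
slide mm [-87.4 -42.7  72. ]
twist [-0.0188  0.0413 -0.0519]
```

Request:
{"fn": "carry_out", "kwargs": {"grip": [-1,-1,-1,-1,-1,-1,-1], "slide": [[-20,-8,0],[-25,-12,0],[-25,-12,0],[-18,-8,5],[0,0,20],[0,0,15],[0,0,0]], "twist": [[-0.019,0.041,-0.05],[0,0,0],[0,0,0],[0,0,0],[0,0,0],[0,0,0],[0,0,0]]}}

```text
time_s: 11.55
position: [0.4658, 0.0022, 0.1234]
tcp_rot: [[0.984, 0.178, -0.007], [0.178, -0.984, 0.002], [-0.007, -0.003, -1.0]]
force: [-0.4, 0.7, -0.0]
opening: 0.01
```

```bash
python3 go.py w13 0.477 0.0077 0.045 8.7; python3 meas.py w13.npz
```

```text
11.55 [0.4658 0.0022 0.1234] [[0.984, 0.1782, -0.007], [0.1782, -0.984, 0.0019], [-0.0066, -0.0032, -1.0]] 0.009966956127010243 [-0.4  0.7 -0. ]
slide mm [12.5 -3.1 78.3]
twist [-0.0031  0.0066  0.0273]
w13.npz blue [5.730e-01 2.100e-02 5.057e+03 4.050e+01 4.050e+01]
w13.npz amber [5.381e-01 1.418e-01 5.130e+03 4.100e+01 4.100e+01]
w13.npz recess [5.743e-01 2.360e-02 3.024e+03 5.300e+01 5.250e+01]
w13.npz recess [5.385e-01 1.437e-01 2.686e+03 5.450e+01 5.150e+01]
w13.npz tab [5.115e-01 1.300e-02 2.200e+03 5.950e+01 1.750e+01]
```

View pics/w13.png

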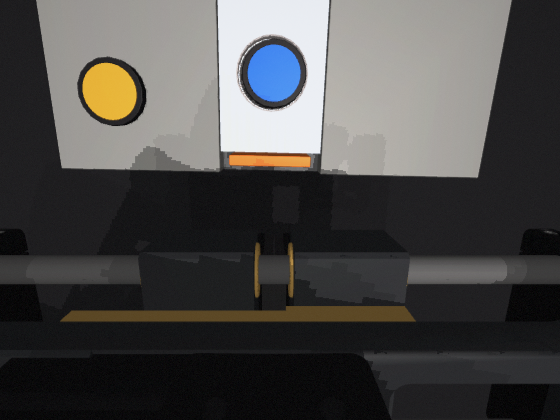

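Request:
{"fn": "carry_out", "kwargs": {"grip": [-1,-1,-1,-1,-1,-1,-1], "slide": [[3,-2,5],[3,-1,20],[0,0,20],[0,0,15],[0,0,8],[0,0,3],[0,0,0]], "twist": [[-0.003,0.007,0.027],[0,0,0],[0,0,0],[0,0,0],[0,0,0],[0,0,0],[0,0,0]]}}

```text
time_s: 12.3
position: [0.4785, 0.0052, 0.0544]
tcp_rot: [[0.987, 0.16, 0.013], [0.16, -0.987, -0.003], [0.012, 0.005, -1.0]]
force: [0.2, 0.1, -0.1]
opening: 0.007
```

```bash
python3 go.py w14 0.477 0.0077 0.045 8.7
```

```text
12.3 [0.4785 0.0052 0.0544] [[0.9871, 0.1595, 0.0128], [0.1596, -0.9872, -0.0025], [0.0122, 0.0045, -0.9999]] 0.007018790069200873 [ 0.2  0.1 -0.1]
slide mm [-1.2 -2.7  9.4]
twist [ 0.0045 -0.0122  0.0084]
```

Request:
{"fn": "carry_out", "kwargs": {"grip": [-1,-1,-1,-1,-1,-1,-1,-1,-1], "slide": [[0,-2,3],[0,-1,4],[0,0,2],[3,0,0],[5,0,0],[5,0,0],[5,0,0],[4,0,0],[0,0,0]], "twist": [[0.004,-0.012,0.008],[0,0,0],[0,0,0],[0,0,0],[0,0,0],[0,0,0],[0,0,0],[0,0,0],[0,0,0]]}}

```text
time_s: 13.25
position: [0.5018, 0.0118, 0.0469]
tcp_rot: [[0.988, 0.152, 0.0], [0.152, -0.988, -0.001], [0.0, 0.001, -1.0]]
force: [-0.5, 0.2, -0.1]
opening: 0.006
```

```bash
python3 go.py w15 0.596 0.0258 0.045 8.7;python3 meas.py w15.npz
```

```text
13.25 [0.5018 0.0118 0.0469] [[0.9883, 0.1522, 0.0003], [0.1522, -0.9883, -0.0012], [0.0002, 0.0013, -1.0]] 0.005938538249063002 [-0.5  0.2 -0.1]
slide mm [95.2  0.5  1.9]
twist [ 0.0013 -0.0002  0.001 ]
w15.npz blue [5.811e-01 2.250e-02 4.886e+03 3.950e+01 3.950e+01]
w15.npz amber [5.409e-01 1.406e-01 4.030e+03 4.000e+01 3.500e+01]
w15.npz recess [5.824e-01 2.480e-02 3.022e+03 5.350e+01 5.200e+01]
w15.npz tab [5.237e-01 1.470e-02 2.515e+03 5.850e+01 2.050e+01]
```

View pics/w15.png

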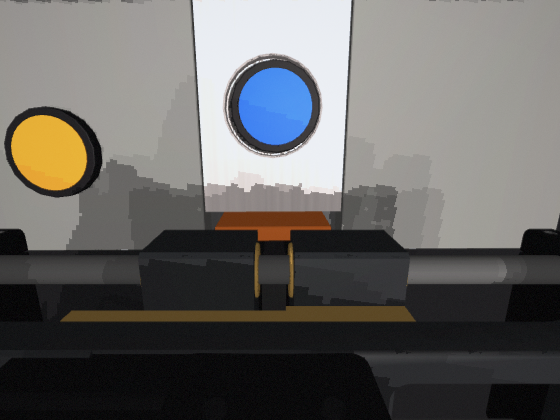

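Request:
{"fn": "carry_out", "kwargs": {"grip": [-1,-1,-1,-1,-1,-1,-1,-1,-1,-1,-1,-1], "slide": [[3,0,0.3],[5,0,0.3],[6,0,0],[6,0,0],[6,0,0],[6,0,0],[6,0,0],[6,0,0],[6,0,0],[6,0,0],[4,0,0],[0,0,0]], "twist": [[0,0,0],[0,0,0],[0,0,0],[0,0,0],[0,0,0],[0,0,0],[0,0,0],[0,0,0],[0,0,0],[0,0,0],[0,0,0],[0,0,0]]}}

```text
time_s: 14.5
position: [0.5643, 0.0222, 0.0458]
tcp_rot: [[0.988, 0.153, -0.004], [0.153, -0.988, -0.001], [-0.004, -0.0, -1.0]]
force: [-1.7, -0.5, 0.8]
opening: 0.004
```

```bash
python3 go.py w16 0.596 0.0258 0.045 8.7;python3 meas.py w16.npz
```

```text
14.5 [0.5643 0.0222 0.0458] [[0.9883, 0.1527, -0.0039], [0.1527, -0.9883, -0.0006], [-0.004, -0.0, -1.0]] 0.004451793882102176 [-1.7 -0.5  0.8]
slide mm [31.9  1.3  0.7]
twist [-0.      0.004   0.0014]
w16.npz blue [6.313e-01 3.050e-02 1.305e+03 3.550e+01 1.550e+01]
w16.npz tab [5.864e-01 2.490e-02 2.472e+03 5.850e+01 2.050e+01]
```

View pics/w16.png

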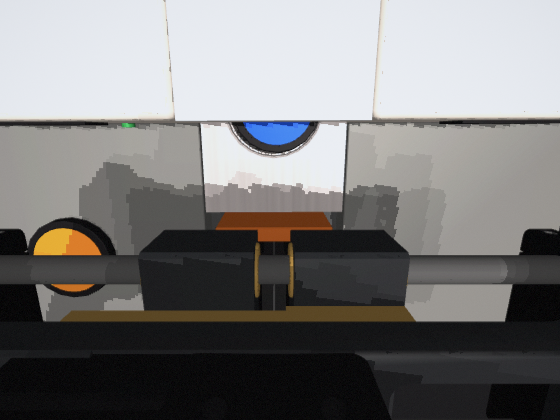

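Request:
{"fn": "carry_out", "kwargs": {"grip": [-1,-1,-1,-1,-1,-1,-1,-1], "slide": [[3,0.3,0.2],[5,0.3,0],[5,0,0],[4,0,0],[3,0,0],[2,0,0],[2,0,0],[2,0,0]], "twist": [[0,0.004,0],[0,0,0],[0,0,0],[0,0,0],[0,0,0],[0,0,0],[0,0,0],[0,0,0]]}}

```text
time_s: 15.35
position: [0.5859, 0.0257, 0.0451]
tcp_rot: [[0.988, 0.154, -0.013], [0.154, -0.988, -0.0], [-0.013, -0.002, -1.0]]
force: [-5.7, -1.9, 4.4]
opening: 0.008
```

Request:
{"fn": "carry_out", "kwargs": {"grip": [-1,-1], "slide": [[2,0,0],[2,0,0]], "twist": [[0,0,0],[0,0,0]]}}

```text
time_s: 15.55
position: [0.5857, 0.0258, 0.0449]
tcp_rot: [[0.988, 0.155, -0.022], [0.155, -0.988, -0.001], [-0.022, -0.003, -1.0]]
force: [-5.7, -2.0, 5.4]
opening: 0.008
```

Request:
{"fn": "carry_out", "kwargs": {"grip": [-1,-1,-1], "slide": [[6,0,0],[8,0,0],[8,0,0]], "twist": [[0,0.02,0],[0,0,0],[0,0,0]]}}

```text
time_s: 15.85
position: [0.5855, 0.0266, 0.0438]
tcp_rot: [[0.986, 0.161, -0.052], [0.161, -0.987, -0.002], [-0.052, -0.006, -0.999]]
force: [-14.8, -5.9, 14.6]
opening: 0.007
```

```bash
python3 go.py w17;python3 meas.py w17.npz; python3 - <<'E'
from h import *
c=dict(np.load("w17.npz"))
E
```

```text
15.85 [0.5855 0.0266 0.0438] [[0.9856, 0.1607, -0.0521], [0.1608, -0.987, -0.0019], [-0.0517, -0.0065, -0.9986]] 0.00737122445207057 [-14.8  -5.9  14.6]
w17.npz tab [6.091e-01 2.900e-02 2.497e+03 5.800e+01 2.200e+01]
w17.npz tab [5.505e-01 1.274e-01 2.306e+03 3.600e+01 2.450e+01]
```

View pics/w17.png

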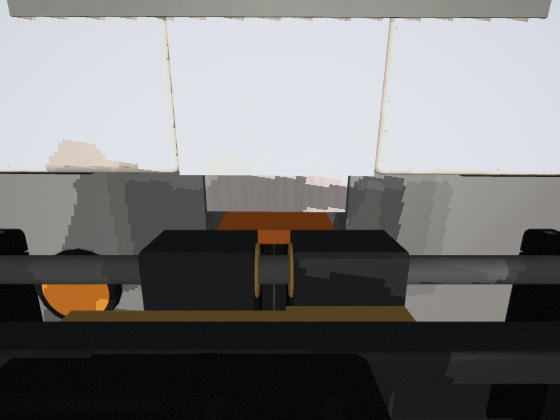

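Request:
{"fn": "carry_out", "kwargs": {"grip": [-1,-1,-1,-1,-1,-1,-1,-1,-1], "slide": [[-8,0,0],[-10,0,0],[-15,0,0],[-15,0,-5],[-10,0,-25],[-5,0,-40],[0,0,-40],[0,0,-30],[0,0,0]], "twist": [[0,0,0],[0,0.05,0],[0,0,0],[0,0,0],[0,0,0],[0,0,0],[0,0,0],[0,0,0],[0,0,0]]}}

```text
time_s: 16.8
position: [0.5297, 0.0135, 0.1897]
tcp_rot: [[0.987, 0.157, 0.023], [0.157, -0.988, 0.004], [0.024, -0.0, -1.0]]
force: [0.1, 0.3, 0.2]
opening: 0.005
```

```bash
python3 go.py w18;python3 meas.py w18.npz; python3 - <<'E'
from rig import bot
from h import *
c=bot.capture("scene");cv2.imwrite("pics/scene9.png",c["color"][:,:,::-1])
c=dict(np.load("w18.npz"))
d=c["depth"];v,u=np.mgrid[:420,:560]
P=np.stack([(u-c["cx"])/c["fx"]*d,-(v-c["cy"])/c["fy"]*d,-d],-1)@c["rotation"].T+c["position"]
a=np.radians(8.7);q=(P-[.574,.0225,0]);X=q[...,0]*np.cos(a)+q[...,1]*np.sin(a);Y=-q[...,0]*np.sin(a)+q[...,1]*np.cos(a)
m=(abs(Y)<.025)&(P[...,2]>.05)&(P[...,2]<.064)&(d>0)&(X<.06)&(X>0); print("tab top X rel. initial seat",np.percentile(X[m],[2,50,98]),m.sum())
m=(abs(Y)<.12)&(P[...,2]>.067)&(P[...,2]<.08)&(d>0);print("housing front",np.percentile(X[m],[0.5,1,2]))
m=(abs(Y)>.06)&(abs(Y)<.15)&(P[...,2]>.026)&(P[...,2]<.034)&(d>0);print("ledge X range",np.percentile(X[m],[.5,1,2,99]))
E
```

```text
16.8 [0.5297 0.0135 0.1897] [[0.9873, 0.1572, 0.0233], [0.1571, -0.9876, 0.004], [0.0237, -0.0002, -0.9997]] 0.005228661155368912 [0.1 0.3 0.2]
w18.npz amber [5.463e-01 1.495e-01 1.845e+03 3.700e+01 3.800e+01]
w18.npz tab [6.017e-01 2.720e-02 1.886e+03 5.950e+01 1.650e+01]
w18.npz tab [5.378e-01 1.293e-01 3.047e+03 3.250e+01 3.400e+01]
tab top X rel. initial seat [0.02530211 0.02900311 0.03271713] 485
housing front [0.06280157 0.06305477 0.06370063]
ledge X range [-0.07631469 -0.07580507 -0.07406899  0.06233549]
```

View pics/w18.png

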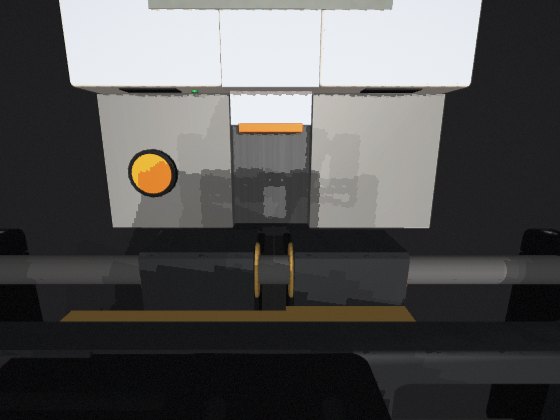

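View pics/scene9.png

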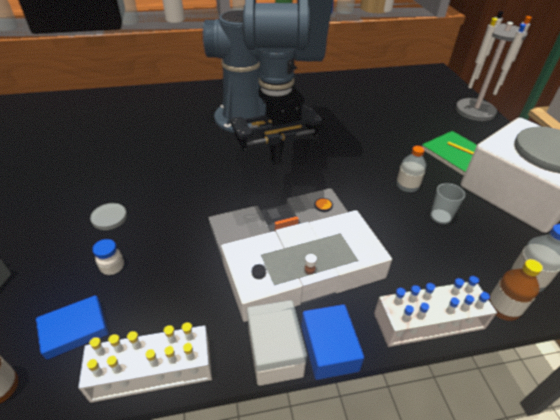

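```bash
python3 - <<'E'
from rig import bot
print(bot.read_state()["qvel"].round(2));print(bot.hand_in())
E
```

```text
[-0.07  2.3   2.14 -0.11  0.61  0.1 ]
the job is handed in; nothing more can be done
None
```

I pushed the blue filter across the ledge with the two fingertips until it dropped into the tray's recess. I then pushed the orange tab with shut fingers until the tray stopped, and handed in at about 17 s. The hand-in gives no verdict.

- **Filter seated:** depth images before the tray push put the filter's top at z = 30.1 mm, level with the tray, with a tilt of about 0.3°. Its centre was about 1–1.5 mm from the recess centre. It was still flat after the first 8 mm of the tray push. At the end it is hidden inside the housing, so I could not check it there.
- **Tray home:** it held firm at its end stop when pushed with about 15 N. The tab face measured about 38 mm in front of the housing, which puts the tray at about 100 mm of travel.
- **Surroundings:** the amber filter looked unmoved in the last pictures. Earlier fits put it within about 2 mm of where it started. In the last frame its glass was split by a reflection, so there was no clean position fit. The bystanders looked unmoved in the final scene picture.
- **Arm:** it was clear of everything at z ≈ 0.19 m with no contact force. It still had a small residual joint motion of about 2°/s when I handed in.

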